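Switch the transmitter over to the dummy load and start it

TASK

Push the selector arm round with a fingertip, on its side, until it points at the port that carries the finned dummy load, and let go of it; only then press the round black start button fully down and let it come up again. Do not pinch the arm or pull it up, and leave the loose parts standing about where they are.

Things in the scene. Friction and masses are not known exactly. Their poses are not given: they have to be found in the camera images.
- selector: Selector unit: grey flat metal box, 320 (x) by 340 (y) by 70 mm high, fixed to the table. Origin: centre of its underside; z up. Four square port flanges lie on its top, 130 mm from its centre, at -1.75, -0.9, +0.9 and +1.75 rad from its x axis (counter-clockwise seen from above); which port carries which fitting varies. The start button is on its top near the -x edge.
- arrester: Fitting on one of the four ports, not the one wanted: smooth metal cylinder 24 mm wide, 43 mm high over the selector's top, fixed. Origin: centre of its underside.
- dust_cap: Fitting on one of the four ports, not the one wanted: plain grey square cap 24 mm wide, 19 mm high, fixed. Origin: centre of its underside.
- open_jack: One of the four ports, not the one wanted: bare metal jack 16 mm wide, 24 mm high, fixed. Origin: centre of its underside.
- selector_arm (a joint): Angle (rad) of the selector arm, a level pointer turning about the upright axis through the centre of the selector's top. 0: along the selector's +x; positive is counter-clockwise from above; stops at -2.3 and 2.3; starts between -0.35 and 0.35. Held by friction (0.22 N m, some 3 N at 70 mm from the axis), no spring or detents: it stays where it is left.
- pivot_mid (a point): Point on the arm's axis at the bar's mid-height, 21 mm above the selector's top. Its frame turns with the arm: x towards the pointed end, z up. The bar is 18 mm high (12 to 30 mm above the selector's top), reaches 110 mm from the axis, 16 mm wide, its tail 20 mm behind the axis; the last 15 mm are 7 mm wide. A flat disc, 90 mm wide, turns under it, its top 12 mm above the selector.
- pointer_tip (a point): The pointed end of the arm, 108 mm from its axis, at mid-height of the bar.
- cheek_left: Black side strip on the arm's left (+y of point pivot_mid) side, 115 by 3 by 18 mm, with half of the narrow point, one of the two faces to push on. Its origin is on the arm's axis, 3 mm above the selector's top; axes as pivot_mid.
- cheek_right: The same on the arm's right (-y) side. Origin and axes as cheek_left.
- lift_of_arm (a joint): How far (m) the arm has been pulled up along its axis: 0 down (a spring and its weight keep it there with about 6 N), at most 0.015.
- load_top (a point): Centre of the top of the dummy load: a round dark metal body with upright fins, star-shaped from above, 46 mm wide, 46 mm high over the selector's top, upright on its port, fixed. On any of the four ports.
- start_key (a joint): Travel (m) of the start button: 0 up, 0.006 fully down; springs back up when released; about 5 N presses it fully down.
- start_key_top (a point): Centre of the top of the start button: black round push button, 28 mm wide, in a grey housing on the selector's top, 115 mm from the selector's centre towards its -x edge and up to 60 mm to either side. Pressed straight down.
- adapter_a: Loose bystander: metal coaxial adapter, round, 20 mm wide, 34 mm high, standing on the selector's top 130 to 140 mm from its centre, beyond the pointed end of the arm. Origin: centre of its underside.
- adapter_b: Loose bystander: metal coaxial adapter, round, 24 mm wide, 34 mm high, standing on the selector's top near its -x, -y corner. Origin: centre of its underside.
- screwdriver: Loose bystander: screwdriver lying on the table, left of the selector.
- wrench: Loose bystander: wrench lying on the table, right of the selector.
- attenuator: Loose bystander: aluminium box, 60 by 30 by 26 mm with a connector at each end, on the table, left of the selector. Origin: centre of its underside.
- screw_jar: Loose bystander: clear jar, 60 mm wide, 70 mm high, on the table, right of the selector. Origin: centre of its underside.
- meter: Loose bystander: yellow hand meter, 160 by 85 by 44 mm, lying on the table to the right, near the robot. Origin: centre of its underside.

How it is judged (in metres and radians):
On the way, in this order (a step that is already met when the one before it is completed fails the run):
1. the arm points at the dummy load, at rest and let go (y of load_top in the frame of pivot_mid between -0.015 and 0.015 m and x of load_top in the frame of pivot_mid above 0.05 m and contact force between the fingers and cheek_left below 0.2 N and contact force between the fingers and cheek_right below 0.2 N and velocity of joint selector_arm between -0.05 and 0.05 rad/s), for 0.3 s.
2. the start button is pressed down (at least 4.5 of its 6 mm) (value of joint start_key above 0.0045 m), for 0.1 s.
At the end, for the whole second after the job is handed in: The arm's line passes within 15 mm of the centre of the dummy load (about 6.5 degrees), pointing towards it, at rest and down on its axis; the start button has been pressed after that and is up again (y of load_top in the frame of pivot_mid between -0.015 and 0.015 m and x of load_top in the frame of pivot_mid above 0.05 m and value of joint start_key below 0.0015 m and value of joint lift_of_arm below 0.003 m and velocity of joint selector_arm between -0.05 and 0.05 rad/s); the robot touches nothing.
It fails at once if the arm is pinched (both sides pressed at once) (contact force between the fingers and cheek_left above 1 N and contact force between the fingers and cheek_right above 1 N).
It fails at once if the arm is pulled up by more than 6 mm (value of joint lift_of_arm above 0.006 m).
It fails at once if the start button is pressed while the arm does not point at the dummy load (value of joint start_key above 0.003 m and not (y of load_top in the frame of pivot_mid between -0.015 and 0.015 m and x of load_top in the frame of pivot_mid above 0.05 m)).
It fails at once if a loose bystander is moved by more than 20 mm (distance of any of adapter_a, adapter_b, screwdriver, wrench, attenuator, screw_jar, meter from where it was at the start of the episode above 0.02 m).
It also fails if it takes over 51 s, if anything falls off the work surface, if the arm or the gripper's body presses on something with over 40 N, if the wrist force passes 120 N, or if a joint passes its speed limit or range.

ROBOT

A 7-joint arm with a two-finger parallel gripper is mounted at the origin on the work surface. World frame = base frame: x ahead of the robot, y to its left, z up, the work surface at z = 0. Lengths are in mm, angles in rad, forces in N, time in s.
With the tool pointing down it reaches from about 400 to 900 mm from the base axis. Payload 5.5 kg.
Tool frame: the origin (TCP) lies midway between the tips of the shut fingers; the grasp point (between the pads) lies 19 mm behind it; z points along the fingers, y is the direction in which the jaws open and shut (so a half turn about z gives the same grasp; the last joint's range is limited). The gripper opens to 85 mm and grips with 20 to 120 N. Pads are 22 mm wide; open, the fingers measure 114 mm over their backs; the gripper's body (76 mm by 85 mm) begins 54 mm behind the grasp point. The pads swing forward as they close: fully open they stand 13 mm farther back than shut.
Start: joints at [-0.998, 0.501, -0.427, 1.55, 0.221, 1.138, -0.21], TCP at [198.126, 619.068, 231.31] pointing down, gripper open.
Joint ranges: [-2.88, 2.88], [-0.31, 2.03], [-1.54, 1.56], [0.2, 2.42], [-1.41, 4.55], [0.19, 2.02], [-2.57, 2.57]. Speed limits (rad/s): [2.57, 2.57, 3.14, 3.14, 3.14, 3.14, 3.14].

INTERFACE

Orientations are given as a unit quaternion [w, x, y, z].
In Python, from station import manip, solver, telemetry, grab_frame, calibration gives the robot as it stands. Calls block until the motion is done:
- manip.reach(position, orientation): joint-space move of the TCP to a pose.
- manip.move_l(position, rotation=None, velocity=150, f_stop=None): straight line of the TCP; rotation=None keeps the orientation; velocity is the mean speed in mm/s. With f_stop (N) it stops when the force on the tool has changed by that much, and returns True; else False.
- manip.movej(angles): joint-space move.
- manip.command_gripper(opening, newtons=None): finger opening in mm; newtons is the grip in N (None keeps the last); returns when the fingers have stopped.
- manip.pause(seconds).
- solver.ik(position, orientation): joint angles nearest the present ones, or None.
- telemetry.observe(): the state.
- grab_frame(name): name is "scene" or "top" or "wrist"; returns the picture (480x640x3 uint8, red, green, blue); there is no depth.
- calibration(name): a dict with "camera_matrix" (3x3 intrinsics, pixels), "R" (3x3) and "t" (3): a world point X has camera coordinates R X + t; the wrist camera has in their place "mount" (4x4, takes a point from camera to tool coordinates, whose origin is the TCP and whose axes are the flange's). Camera axes: x right, y down, z forward; pixel columns grow to the right and rows downward; lengths in mm; the calibration is good to about 2 mm. A picture is of the moment at which its call begins: read the wrist's pose just before it. calibration takes no time and is no camera call.
A pose or a line that the arm cannot do raises manip.IKError and nothing moves.
- manip.job_done(): hands the job in, once; it reports no verdict.
The state is a dict: "t": time; "joint_positions": joint angles; "joint_velocities": joint speeds; "effort": joint torques, N m; "tcp_pos": TCP position; "ee_rot": TCP orientation; "wrist_force": force on the tool from outside, world axes, zero at the start; "wrist_torque": the same for the moment, N m; "opening": finger opening in mm.
Only numpy, scipy, OpenCV 4.12 (cv2) and the standard library are available. Lean on these libraries where they do the work, as an engineer would, in place of code of your own. Each camera call takes 0.05 s, during which the arm holds its last target.

## Working session

There is one attempt and no reset: what is moved stays moved. The work goes in short steps, each a Python script; the robot and the scene stay as the last script left them, time stands still between calls to the robot, and variables do not carry over. Pictures are saved under pics/ and viewed, and the job is handed in when it is done.

```bash
ls; mkdir -p pics
python3 - <<'E'
from station import manip, solver, telemetry, grab_frame, calibration
import cv2
print(telemetry.observe())
for n in ("scene","top","wrist"):
    im=grab_frame(n); cv2.imwrite(f"pics/a_{n}.png",im[:,:,::-1]); print(n,calibration(n))
E
```

```text
pics
{'t': 0.0, 'joint_positions': array([-0.99782561,  0.50182591, -0.42678951,  1.55142644,  0.22080229,
        1.13829488, -0.21029314]), 'joint_velocities': array([-0.00166564,  0.00038734, -0.00138543, -0.00098119,  0.00051339,
       -0.00172958,  0.00191443]), 'effort': array([ 8.60983419e-04, -5.69511867e+01, -5.81615165e+00, -2.80949950e+01,
        1.06175253e-02,  1.18666401e-02,  1.10673659e-05]), 'tcp_pos': array([197.98458956, 618.40373188, 230.28275085]), 'ee_rot': array([-1.76665907e-04,  1.54238850e-01,  9.88033135e-01, -9.32819220e-04]), 'wrist_force': array([0.28084945, 0.71598737, 0.45650241]), 'wrist_torque': array([-0.00884567,  0.01438776, -0.01378035]), 'opening': 85.34029646691312}
scene {'camera_matrix': array([[444.95173225,   0.        , 311.93625562],
       [  0.        , 444.95173225, 235.12412452],
       [  0.        ,   0.        ,   1.        ]]), 'R': array([[-0.89135178,  0.45300817,  0.01660154],
       [ 0.32115572,  0.65691397, -0.68214591],
       [-0.31992345, -0.60270029, -0.7310276 ]]), 't': array([ 514.54953486, -115.143528  , 1235.379010
[... 222 characters left out ...]
 0.02343368],
       [-0.98146183, -0.03218952, -0.18893518],
       [ 0.18956212, -0.01765914, -0.98170992]]), 't': array([ -44.76931134,  562.23217384, 1433.01037398])}
wrist {'camera_matrix': array([[407.08295614,   0.        , 322.37421562],
       [  0.        , 407.08295614, 243.93324672],
       [  0.        ,   0.        ,   1.        ]]), 'mount': array([[-3.77992649e-04, -9.47325045e-01, -3.20273502e-01,
         8.39112235e+01],
       [ 9.99999585e-01, -6.23466918e-04,  6.63911729e-04,
         3.44205255e-02],
       [-8.28620142e-04, -3.20273118e-01,  9.47324888e-01,
        -1.42777401e+02],
       [ 0.00000000e+00,  0.00000000e+00,  0.00000000e+00,
         1.00000000e+00]])}
```

View pics/a_top.png

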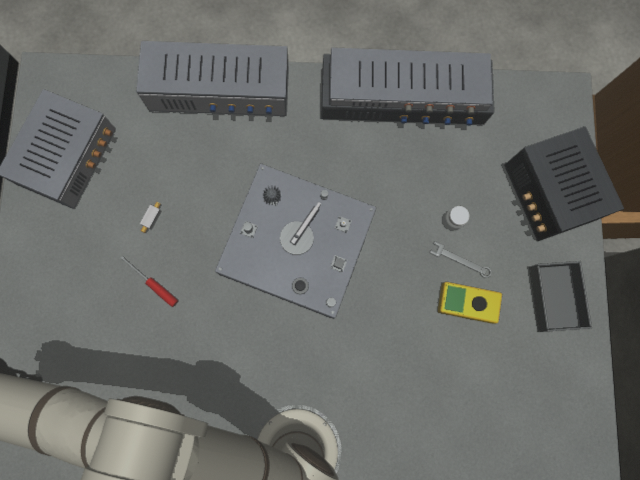

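View pics/a_scene.png

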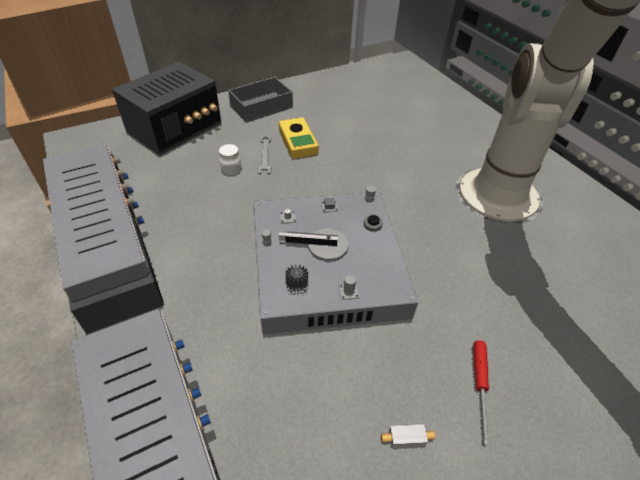

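The top view shows the finned load at about (271,195), pivot (296,238), arm tip (321,203), adapter_a (324,195), button (300,286) and adapter_b (331,302). I'll zoom in and compute positions.

```bash
cat > h.py <<'E'
import numpy as np, cv2
from station import manip, solver, telemetry, grab_frame, calibration
def ray(name,u,v):
    c=calibration(name);R=c["R"];t=c["t"]
    d=R.T@np.linalg.solve(c["camera_matrix"],[u,v,1.]); return -R.T@t,d
def onplane(name,u,v,z):
    o,d=ray(name,u,v); return o+d*(z-o[2])/d[2]
def tri(pt,ps):
    o1,d1=ray("top",*pt);o2,d2=ray("scene",*ps)
    s=np.linalg.lstsq(np.c_[d1,-d2],o2-o1,rcond=None)[0]
    a=o1+d1*s[0];b=o2+d2*s[1];return (a+b)/2,np.linalg.norm(a-b)
def proj(name,X):
    c=calibration(name);p=c["camera_matrix"]@(c["R"]@np.array(X)+c["t"]);return p[:2]/p[2]
E
python3 - <<'E'
import cv2
a=cv2.imread("pics/a_top.png")[155:325,205:385]; cv2.imwrite("pics/b_top.png",cv2.resize(a,None,fx=3.5,fy=3.5,interpolation=cv2.INTER_CUBIC)[:600])
a=cv2.imread("pics/a_scene.png")[180:335,240:420]; cv2.imwrite("pics/b_scene.png",cv2.resize(a,None,fx=3.8,fy=3.8,interpolation=cv2.INTER_CUBIC))
E
```

```text
(no output)
```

View pics/b_top.png

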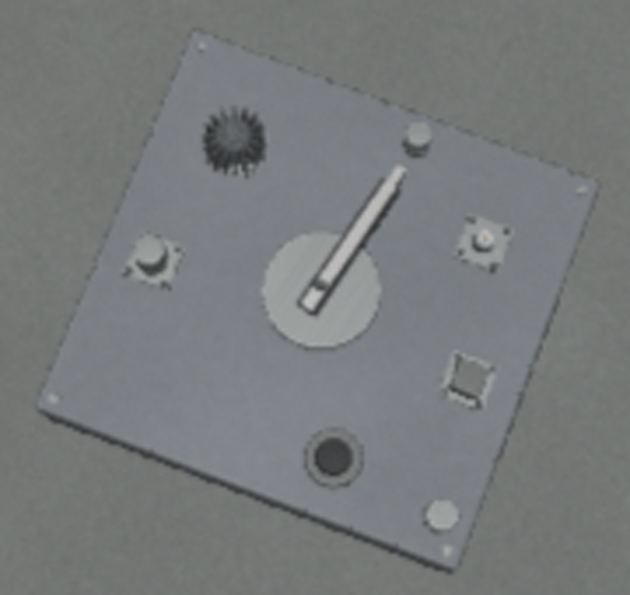

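View pics/b_scene.png

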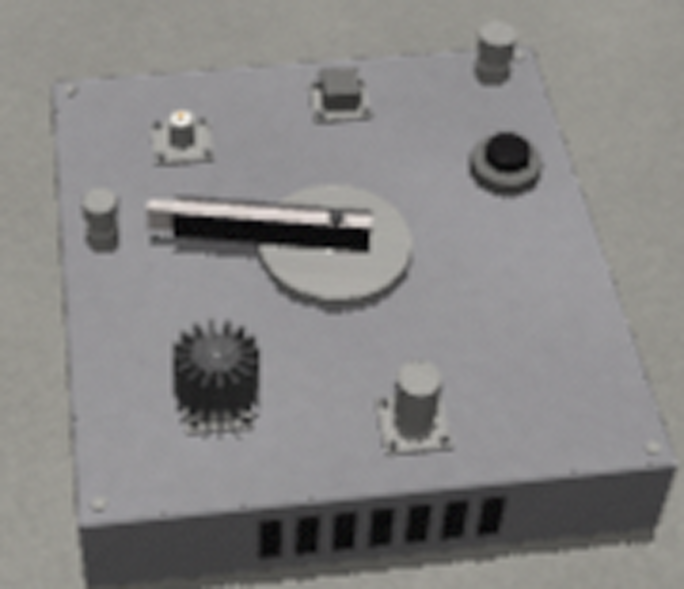

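Run:
```python
from h import *
T=lambda x,y:(205+(x+.5)/3.5-.5,155+(y+.5)/3.5-.5)
S=lambda x,y:(240+(x+.5)/3.8-.5,180+(y+.5)/3.8-.5)
np.set_printoptions(precision=1,suppress=True)
C=[onplane("top",*T(*p),70) for p in [(195,30),(597,182),(455,572),(40,408)]]
print(np.array(C)); c=np.mean(C,0); print("centre",c,[np.linalg.norm(C[i]-C[i-1]) for i in range(4)])
ex=((C[0]+C[1])-(C[2]+C[3]))[:2]; yaw=np.arctan2(ex[1],ex[0])
ey=((C[0]+C[3])-(C[1]+C[2]))[:2]; yaw2=np.arctan2(ey[1],ey[0])-np.pi/2
CS=[onplane("scene",*S(*p),70) for p in [(52,82),(535,50),(673,466),(80,525)]]
print("scene corners",np.array(CS),np.mean(CS,0))
print("yaw",yaw,yaw2)
for n,t,s in [("load",(234,137),(216,355)),("button",(333,457),(507,152)),("adA",(418,132),(99,200)),("adB",(442,513),(497,35)),("arrester",(152,248),(419,376)),("tip",(402,172),(150,205)),("tail",(310,303),(372,215)),("disc",(322,290),(336,240))]:
    print(n,*tri(T(*t),S(*s)), "plane", onplane("top",*T(*t),dict(load=116,button=85,adA=104,adB=104,arrester=113,tip=100,tail=100,disc=82)[n]))
```

```text
[[ 754.6  122.8   70. ]
 [ 643.2 -192.8   70. ]
 [ 341.7  -89.2   70. ]
 [ 454.4  225.1   70. ]]
centre [548.5  16.4  70. ] [np.float64(317.15270679817957), np.float64(334.68235292228155), np.float64(318.76819029028013), np.float64(333.85943279221783)]
scene corners [[ 642.3 -193.1   70. ]
 [ 342.6  -82.3   70. ]
 [ 458.2  230.4   70. ]
 [ 754.1  124.7   70. ]] [549.3  19.9  70. ]
yaw -0.3297172060879308 -0.34181767311755973
load [657.9  86.1 112.6] 0.12796814014856772 plane [657.   85.8 116. ]
button [422.3   4.3  87.2] 0.9516340489026057 plane [422.9   4.   85. ]
adA [667.8 -51.7 105.4] 1.8620762039338494 plane [669.  -52.2 104. ]
adB [381.9 -76.1 103.3] 2.0796341186845173 plane [382.6 -76.8 104. ]
arrester [569.8 144.2 112.3] 3.235677278219163 plane [570.9 143.  113. ]
tip [639.3 -41.3  97.4] 0.536400811659291 plane [638.4 -41.  100. ]
tail [532.7  26.4 105. ] 5.152041322994421 plane [535.6  24.9 100. ]
disc [548.4  17.2  81.3] 2.1038028644318145 plane [549.1  16.5  82. ]
```

Measurements are consistent: centre (549,17), yaw −0.337, load at +0.90 rad and 129 mm out, and the arm at −0.24 rad. I'll push from the right, counter-clockwise, with shut fingers.

```bash
cat >> h.py <<'E'
from scipy.spatial.transform import Rotation as Ro
C=np.array([549.,17.]); PHI0=-0.573; PHIL=np.arctan2(86-17,657.5-549)
def pose(phi,off,z,rho=66):
    r=np.array([np.cos(phi),np.sin(phi)]);t=np.array([-r[1],r[0]])
    M=np.c_[[-r[0],-r[1],0],[t[0],t[1],0],[0,0,-1]]
    q=Ro.from_matrix(M).as_quat(); p=C+rho*r-off*t
    return np.array([p[0],p[1],z]),np.array([q[3],q[0],q[1],q[2]])
E
python3 - <<'E'
from h import *
for phi in np.linspace(PHI0,PHIL,5):
  for z in (88,200):
    print(round(phi,2),z,np.round(solver.ik(*pose(phi,22,z)),2))
manip.command_gripper(0)
manip.reach(*pose(PHI0,48,190))
s=telemetry.observe();print(s["t"],s["tcp_pos"],s["opening"],s["wrist_force"])
cv2.imwrite("pics/c_wrist.png",grab_frame("wrist")[:,:,::-1])
cv2.imwrite("pics/c_scene.png",grab_frame("scene")[:,:,::-1])
E
```

```text
-0.57 88 [ 0.05  0.54 -0.04  1.81  0.03  0.79  0.99]
-0.57 200 [ 0.    0.4   0.02  1.74 -0.01  1.    1.02]
-0.29 88 [ 0.07  0.56 -0.1   1.78  0.08  0.8   1.21]
-0.29 200 [ 0.03  0.42 -0.05  1.71  0.02  1.01  1.26]
-0.0 88 [ 0.09  0.58 -0.17  1.76  0.13  0.82  1.43]
-0.0 200 [ 0.05  0.44 -0.12  1.68  0.06  1.02  1.49]
0.28 88 [ 0.11  0.59 -0.24  1.74  0.18  0.83  1.64]
0.28 200 [ 0.07  0.45 -0.18  1.67  0.09  1.03  1.71]
0.57 88 [ 0.13  0.6  -0.31  1.75  0.23  0.84  1.85]
0.57 200 [ 0.09  0.45 -0.25  1.67  0.12  1.03  1.94]
3.6583 [578.65269997 -57.68719723 190.00760241] -0.138951737038919 [-0.59220517  0.23339271 -0.7737792 ]
```

View pics/c_wrist.png

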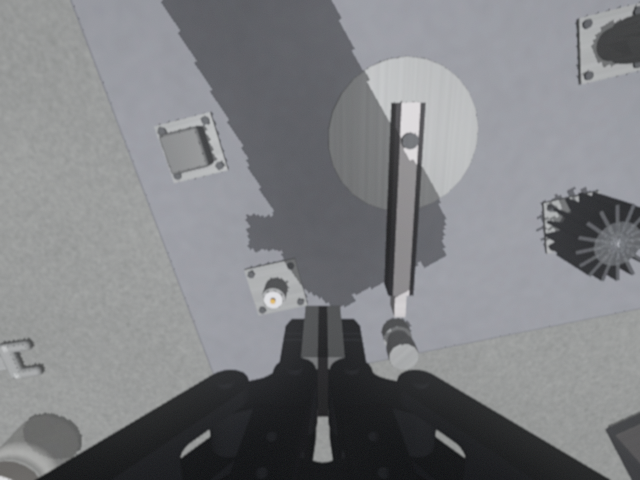

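View pics/c_scene.png

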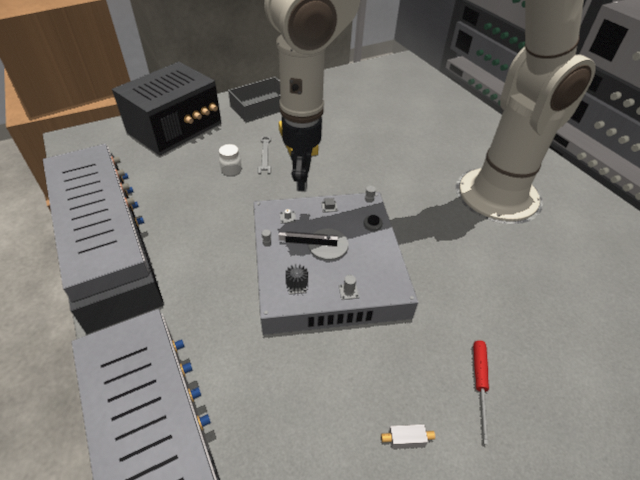

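The wrist view shows the bar vertical at column ~405 beside the fingers (~322), so the angle is right. The space below the fingers is clear of the jack at (272,297). Descending and touching the arm.

Run:
```python
from h import *
manip.move_l(pose(PHI0,44,190)[0],velocity=120)
p=pose(PHI0,44,89)[0]
print("down stop",manip.move_l(p,velocity=100,f_stop=8))
f0=telemetry.observe()["wrist_force"]
h=manip.move_l(pose(PHI0,12,89)[0],velocity=20,f_stop=2.0)
s=telemetry.observe();phi=PHI0;t=np.array([-np.sin(phi),np.cos(phi)])
print(h,s["t"],s["tcp_pos"],"off",-(s["tcp_pos"][:2]-C)@t,s["wrist_force"]-f0)
cv2.imwrite("pics/d_wrist.png",grab_frame("wrist")[:,:,::-1])
```

```text
down stop False
True 6.35 [594.17310218 -34.47494712  88.49191027] off 18.762443046763764 [-1.24416016 -1.35696415  1.59015399]
```

View pics/d_wrist.png

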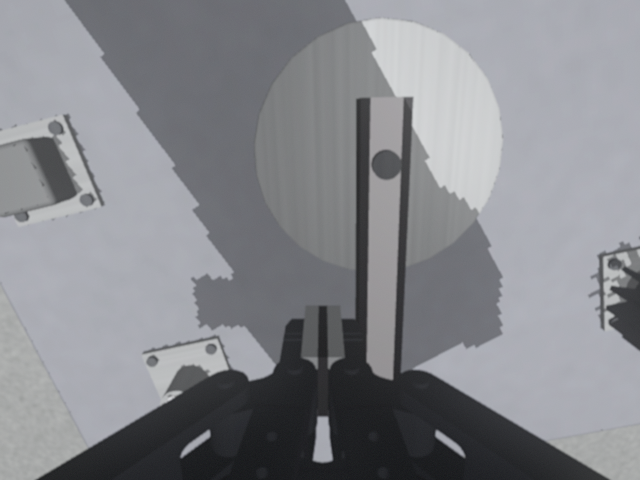

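Contact came at offset 18.8 mm, which gives a finger half-thickness of about 11 mm (plausible). The image shows the shut fingers beside the bar. Pushing along the arc now.

Run:
```python
from h import *
phis=np.linspace(PHI0,0.565,13)[1:]
for phi in phis:
    p,q=pose(phi,18.8,88.5)
    h=manip.move_l(p,q,velocity=40,f_stop=14)
    s=telemetry.observe(); print(round(phi,2),h,round(s["t"],2),np.round(s["wrist_force"],1),np.round(s["tcp_pos"]-p,1))
    if h: break
cv2.imwrite("pics/e_wrist.png",grab_frame("wrist")[:,:,::-1])
cv2.imwrite("pics/e_scene.png",cv2.resize(grab_frame("scene")[160:340,230:430,::-1],None,fx=3,fy=3))
```

```text
-0.48 False 6.72 [-1.7 -1.2  0.7] [-0.8 -0.5 -0.5]
-0.38 False 7.03 [-1.1 -2.  -0.3] [-0.5 -0.2 -0.3]
-0.29 False 7.35 [-1.5 -2.1 -1.4] [-0.2  0.  -0.2]
-0.19 False 7.67 [-1.7 -1.7 -1.3] [-0.1  0.  -0.1]
-0.1 False 7.98 [-1.1 -1.7 -0.1] [ 0.   0.1 -0. ]
-0.0 False 8.3 [-0.8 -1.3 -0.2] [0.1 0.  0. ]
0.09 False 8.62 [-1.4 -2.2 -1.4] [0.2 0.  0.1]
0.19 False 8.93 [ 0.6 -2.5 -1. ] [0.2 0.1 0.1]
0.28 False 9.25 [-0.3 -1.4 -1.6] [0.2 0.1 0.1]
0.38 False 9.57 [ 1.6 -1.8 -1.7] [0.2 0.1 0.1]
0.47 False 9.88 [ 1.3 -2.  -0.9] [0.2 0.2 0.1]
0.56 False 10.2 [ 0.8 -2.2 -1.4] [0.1 0.2 0.1]
```

View pics/e_wrist.png

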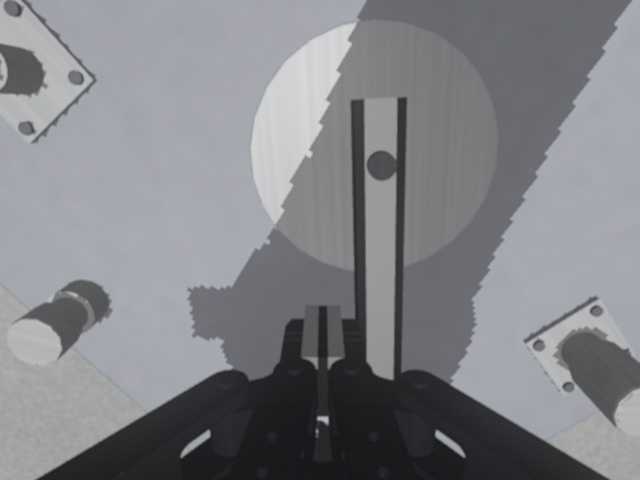

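View pics/e_scene.png

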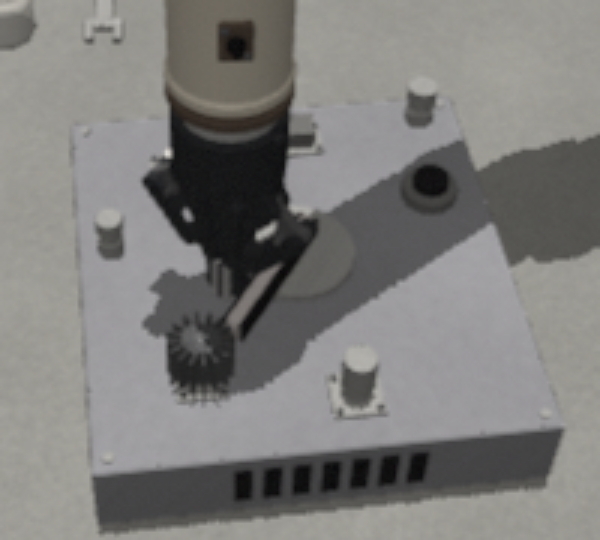

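The arm followed (bar vertical in the wrist view, same offset as at contact) and points towards the load in the scene view. I'll back off sideways, rise, and check.

Run:
```python
from h import *
phi=0.565
manip.move_l(pose(phi,40,88.5)[0],velocity=60)
manip.move_l(pose(phi,40,200)[0],velocity=200)
q=pose(0.0,0,0)[1]
manip.reach(np.array([423.,4.,190.]),q)
s=telemetry.observe();print(s["t"],s["tcp_pos"],s["wrist_force"])
im=grab_frame("top");cv2.imwrite("pics/f_top.png",cv2.resize(im[155:325,205:385,::-1],None,fx=3.5,fy=3.5,interpolation=cv2.INTER_CUBIC))
cv2.imwrite("pics/f_scene.png",cv2.resize(grab_frame("scene")[180:335,240:420,::-1],None,fx=3.8,fy=3.8,interpolation=cv2.INTER_CUBIC))
cv2.imwrite("pics/f_wrist.png",grab_frame("wrist")[:,:,::-1])
```

```text
12.3417 [424.33273641   4.18289671 190.06158643] [0.64090038 0.24872582 0.13880891]
```

View pics/f_top.png

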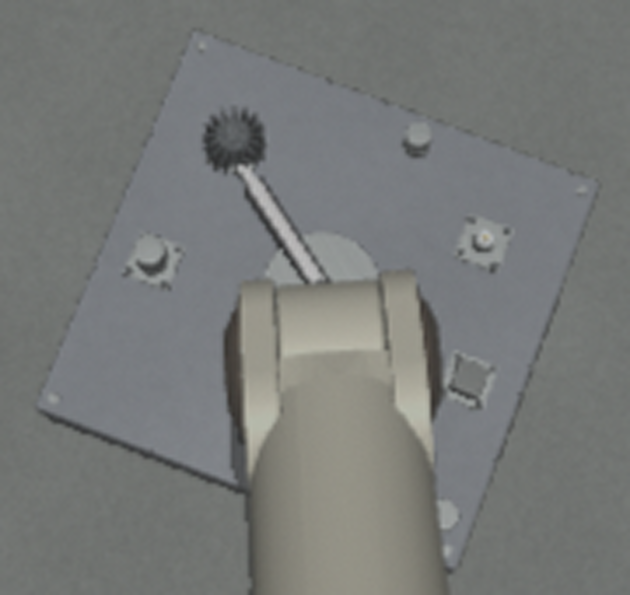

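View pics/f_scene.png

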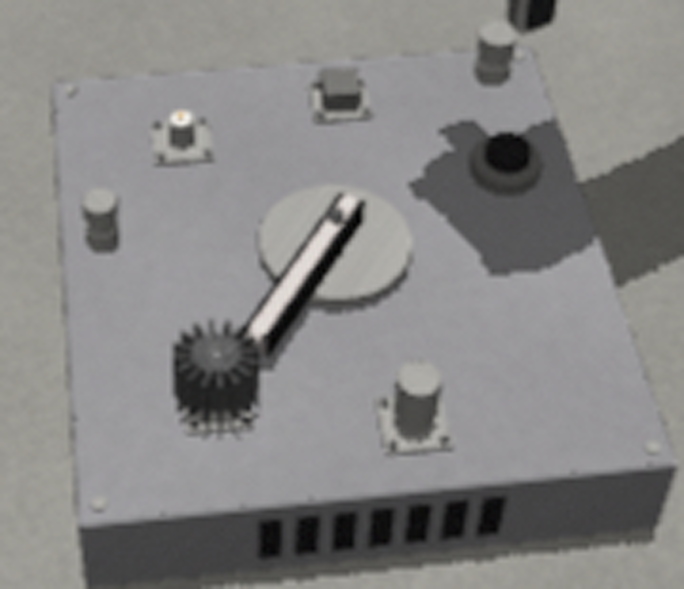

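View pics/f_wrist.png

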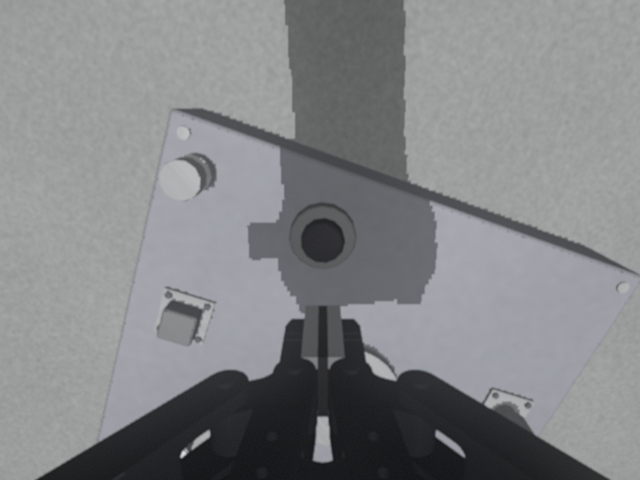

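The top view shows the bar running from about (320,282) to a tip at about (242,168), into the load at (234,137). The wrist view shows the button at (322,240). Quantifying both.

Run:
```python
from h import *
np.set_printoptions(precision=1,suppress=True)
T=lambda x,y:(205+(x+.5)/3.5-.5,155+(y+.5)/3.5-.5)
im=cv2.imread("pics/f_top.png").astype(int)
# bright bar top centreline between rows 170..275: brighter than disc/box
pts=[]
for y in range(182,235,4):
    g=im[y,225:330].mean(1); w=np.where(g>g.max()-25)[0]; pts.append(onplane("top",*T(225+w.mean(),y),100)[:2])
pts=np.array(pts); vx,vy,x0,y0=cv2.fitLine(pts.astype(np.float32),cv2.DIST_L2,0,.01,.01).ravel()
d=np.array([vx,vy])*np.sign(vx); n=np.array([-d[1],d[0]])
L=np.array([657.5,86.])
print("phi",np.arctan2(d[1],d[0]),"PHIL",PHIL,"load off fit line",n@(L-[x0,y0]),"axis off line",n@(C-[x0,y0]))
m=pts.mean(0)-C; print("phi via centre",np.arctan2(m[1],m[0]), np.linalg.norm(m))
s=telemetry.observe();c=calibration("wrist");w=s["ee_rot"];R=Ro.from_quat([w[1],w[2],w[3],w[0]]).as_matrix()
M=c["mount"];o=R@M[:3,3]+s["tcp_pos"];dd=R@M[:3,:3]@np.linalg.solve(c["camera_matrix"],[322.5,240.5,1])
print("button wrist",o+dd*(86-o[2])/dd[2])
```

```text
phi 0.5968925 PHIL 0.5664309771506012 load off fit line -4.848885273577707 axis off line -0.9326983448286228
phi via centre 0.6100322843710467 70.98404674577064
button wrist [422.2   5.1  86. ]
```

The load is about 5 mm off the arm's line at worst (limit 15 mm), and the two button estimates agree: (422.3, 4.6, 86). The arm has been released and still for over 1 s, so I'll press the button.

Run:
```python
from h import *
manip.move_l([422.3,4.6,105],velocity=120)
s=telemetry.observe();z0=s["wrist_force"][2];print(s["tcp_pos"],z0)
h=manip.move_l([422.3,4.6,88],velocity=40,f_stop=3.0); 
s=telemetry.observe();print("touch",h,s["tcp_pos"],s["wrist_force"][2]-z0)
z=s["tcp_pos"][2]
for k in range(12):
    z-=1
    manip.move_l([422.3,4.6,z],velocity=20)
    s=telemetry.observe();print(round(s["t"],2),np.round(s["tcp_pos"],1),round(s["wrist_force"][2]-z0,1))
    if s["wrist_force"][2]-z0>14: break
manip.pause(0.4)
s=telemetry.observe();print(np.round(s["tcp_pos"],1),s["wrist_force"][2]-z0)
```

```text
[422.87826982   4.7035792  105.35981637] 0.4448904092032962
touch True [422.98587062   4.53851515  87.54543695] 3.7241585715499204
14.1 [422.9   4.6  86.8] 3.8
14.35 [423.    4.6  86. ] 7.9
14.6 [423.    4.5  85.8] 19.9
[423.    4.6  85.8] 19.694839533593555
```

Run:
```python
from h import *
cv2.imwrite("pics/g_wrist.png",cv2.resize(grab_frame("wrist")[180:380,220:420,::-1],None,fx=3,fy=3))
cv2.imwrite("pics/g_scene.png",cv2.resize(grab_frame("scene")[180:260,330:430,::-1],None,fx=6,fy=6,interpolation=cv2.INTER_CUBIC))
for z in np.arange(86,97,1.):
    manip.move_l([422.3,4.6,z],velocity=20)
    F=[]
    for _ in range(4): manip.pause(0.03);F.append(telemetry.observe()["wrist_force"][2])
    s=telemetry.observe();print(round(s["t"],2),np.round(s["tcp_pos"],1),round(np.mean(F)-.44,1))
```

```text
15.48 [422.9   4.6  86.2] 4.1
15.87 [422.9   4.6  87.1] 3.4
16.25 [422.2   4.7  88. ] 3.3
16.63 [422.    4.7  88.9] 2.5
17.02 [421.9   4.6  89.9] 1.8
17.4 [421.9   4.6  90.9] 1.0
17.78 [421.9   4.6  91.9] 1.0
18.17 [422.    4.4  92.9] -0.3
18.55 [422.3   4.6  94. ] -0.3
18.93 [422.3   4.6  95. ] -0.7
19.32 [422.3   4.6  96. ] -0.3
```

View pics/g_wrist.png

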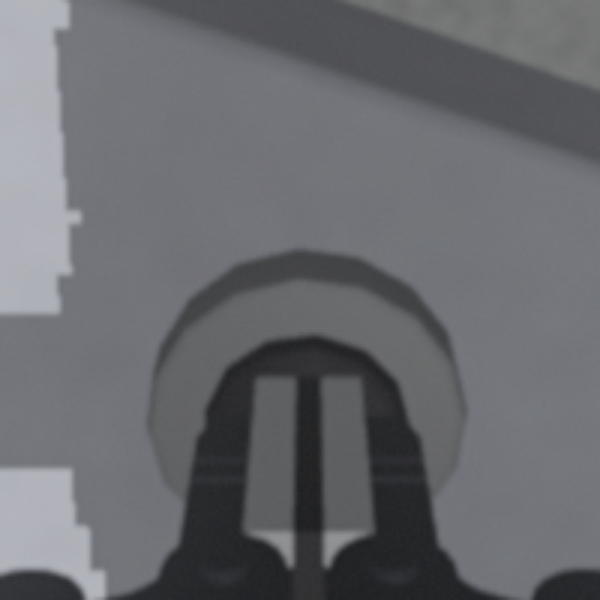

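View pics/g_scene.png

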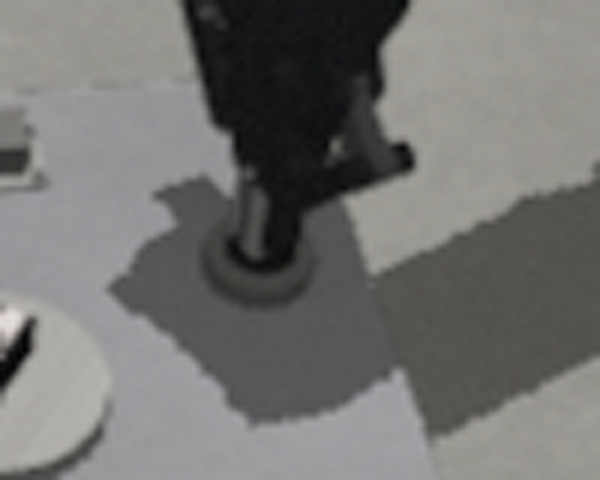

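The force fell linearly from 4 N at 86 mm to 0 at 92 mm, with a hard stop (20 N) at 85.8. That is the full 6 mm travel, and the picture shows the fingertips inside the button's rim. Retracting for a last look.

Run:
```python
from h import *
manip.move_l([422.3,4.6,240],velocity=150)
cv2.imwrite("pics/h_scene.png",grab_frame("scene")[:,:,::-1])
s=telemetry.observe();print(s["t"],s["tcp_pos"],s["wrist_force"])
a=cv2.imread("pics/a_scene.png").astype(int);b=cv2.imread("pics/h_scene.png").astype(int)
for n,(u,v) in dict(adA=(267,237),adB=(370,194),jar=(230,159),wrench=(265,156),meter=(298,137),sd=(482,380),att=(408,435)).items():
    print(n,np.abs(a-b)[v-12:v+12,u-12:u+12].mean().round(1))
```

```text
20.475 [421.5139255    4.55997943 239.01304701] [-0.11365539  0.609159    0.75330199]
adA 3.9
adB 3.6
jar 3.5
wrench 4.0
meter 3.1
sd 3.0
att 3.8
```

View pics/h_scene.png

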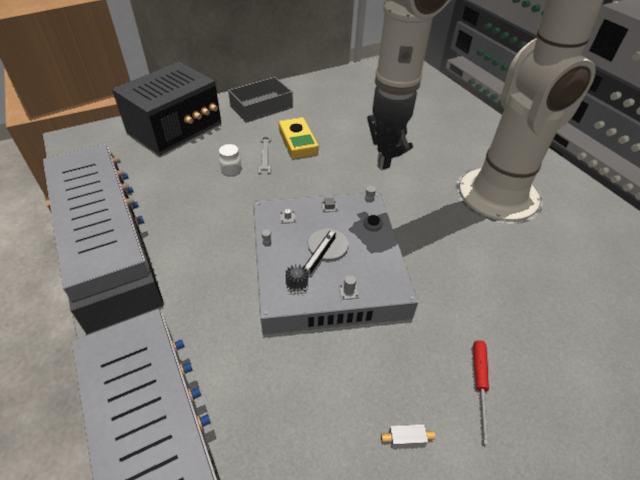

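The arm points at the load (296,277), the button at (373,222) is up, the loose parts haven't moved, and the gripper is clear. Handing in.

```bash
python3 -c "
from station import manip
manip.job_done()"
```

```text
the job is handed in; nothing more can be done
```

I pushed the selector arm counter-clockwise by its right side with shut fingers, from about −0.24 to about +0.9 rad, until it pointed at the finned load, and let go. I then pressed the start button fully down, let it come up, and handed the job in at about 20.5 s of the 51 s allowed.

- **Pointing:** the two estimates differ a little. The push geometry puts the arm on the load to within 1 mm. A line fitted in the top image puts the load about 5 mm off the arm's line (limit 15 mm). I left the arm as it was.
- **Button:** it hit a hard stop at 20 N, and the force fell steadily to zero over about 6 mm as I lifted, which matches full travel and release.
- **Loose parts:** the last scene picture shows no visible movement against the first. The gripper was clear, with no contact force beyond sensor noise.

No check failed. I did not measure how far the arm lifted on its axis. I only pushed it sideways, and nothing in the pictures suggested it had lifted.

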